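# Hang the offcuts pail on the spring weighing hooks

## Task

Weigh the pail of metal offcuts: swing its flat-lying bail upright while the pail still stands on the bench, then carry the pail by the bail and hook the bail over both hooks of the spring weighing stand, so that it hangs there freely and at rest. The hooks give under load: ease the pail's weight onto them until they carry all of it before you let go, without dropping, jerking or forcing them down; do not tip the pail, and leave the other things on the bench alone.

Things in the scene. Friction and masses are not known exactly. Their poses are not given: they have to be found in the camera images.
- pail: the small open metal pail: 128 mm across the rim, 104 mm at the foot, 80 mm high, 0.35 to 0.6 kg with the metal offcuts fixed in it. Origin: centre of its underside, z up. Its bail swings about two ears at the rim, on a line along the pail's y through x = 0, 72 mm above the underside, almost without friction: it drops if let go
- roll_mid (a point): middle of the wooden roll grip on the bail: 14 mm thick, 40 mm long, turning freely on the wire, parallel to the pail's y, 130 mm from the swing line. Lying flat it is on the pail's -x side, with 59 mm free between roll and rim. Take it crosswise (fingers closing along the pail's x). To each side the bare wire is 6 mm thick and straight out to 52 mm from the middle
- bail (a joint): swing angle of the bail: 0 = lying flat to the pail's -x side, 1.57 = upright over the pail, at most 2.9
- stand: the spring weighing stand, fixed to the bench. Origin on the bench straight below the hooks' seat, z up. A grey housing 80 mm wide, 130 mm high stands 155 mm along its +x; a pillar rises from it, and from the pillar's top two level arms of 8 mm steel rod reach back, at y = +42 and -42 mm, each ending above the origin in an upturned hook
- below_seat (a point): the stand's origin. Each hook is a dip in its arm, 14 mm wide at the bottom, about 30 mm at the mouth (along x); the tip, to -x, rises 22 mm above the seat (bottom of the dip, where the wire rests); the arm behind is 14 mm above it. Bring the upright bail in over the tips from -x, its wire along the stand's y, the hooks passing between wire and rim; then lower it into both
- pillar_foot (a point): on the bench below the pillar, 155 mm along the stand's +x. HEIGHT OF THE HOOKS IS NOT MEASURED: the pillar is clamped anew each time, the unloaded seat being 246 to 296 mm above the bench. It is sprung straight down: about 1200 N/m, 25 mm of travel, then a hard stop; it sinks 3 to 5 mm under the pail's weight and rises again when relieved
- bench_block: bystander: steel bench block, 62 x 62 x 24 mm; origin at the centre of its underside
- dish: bystander: small white ceramic dish, 72 mm across, 26 mm high; origin at the centre of its underside
- jar: bystander: small lidded jar, 48 mm across, 55 mm high; origin at the centre of its underside
- hammer: bystander: hammer lying along its own x, 220 mm long; origin at the centre of its underside (handle to -x)
- tray: bystander: open red plastic tray, 150 x 100 x 45 mm; origin at the centre of its underside
- mandrel: bystander: steel cone on a round foot 56 mm across, 112 mm high; origin at the centre of its underside
- graver: bystander: small hand tool lying along its own x, 150 mm long; origin at the centre of its underside (handle to -x)
There are look-alikes about, which are no part of the job. Leave any green look-alike of the pail alone.

How it is judged:
By the outcome, as a careful person would: the job done as asked, in the order asked, and still so for the second after the job is handed in, with the robot touching nothing.
It also fails if it takes over 64 s, if anything falls off the work surface, if the arm or the gripper's body presses on something with over 40 N, if the wrist force passes 120 N, or if a joint passes its speed limit or range.

## Robot

A 6-joint arm with a two-finger parallel gripper is mounted at the origin on the work surface. World frame = base frame: x ahead of the robot, y to its left, z up, the work surface at z = 0. Lengths are in m, angles in rad, forces in N, time in s.
With the tool pointing down it reaches from about 0.25 to 0.725 m from the base axis. Payload 4 kg.
Tool frame: the origin (TCP) lies midway between the tips of the shut fingers; the grasp point (between the pads) lies bot.pinch_z behind it (bot.pinch_z is the distance from the TCP to the grasp point, in m); z points along the fingers, y is the direction in which the jaws open and shut (so a half turn about z gives the same grasp; the last joint's range is limited). The gripper opens to 85 mm and grips with 20 to 120 N. Pads are 22 mm wide; open, the fingers measure 114 mm over their backs; the gripper's body (76 mm by 85 mm) begins 54 mm behind the grasp point. The pads swing forward as they close: fully open they stand 13 mm farther back than shut.
Start: joints at [-1.143, 0.241, 0.005, 1.335, 0, 1.571], TCP at [0.207, -0.455, 0.231] pointing down, gripper open.
Joint ranges: [-2.72, 2.72], [-1.05, 1.87], [-1.09, 1.28], [-1.99, 2.15], [-1.42, 1.44], [-3.14, 3.14]. Speed limits (rad/s): [2.79, 2.79, 3.14, 3.14, 3.14, 3.14].

## Interface

Orientations are given as a unit quaternion [x, y, z, w].
In Python, from workcell import bot gives the robot as it stands. The module is installed in compiled form; this text tells all that it offers.
- The arm moves only by the tool move_arm, never from a script. Its argument "series" is a list that holds one entry, the list of rows, each a list of 7 numbers: the shift along the world's x, y, z in cm, then the turn, a rotation vector about the world's x, y, z in degrees, then the opening, from 0 (shut) to 1 (fully open). A call has exactly 5 rows; each row shifts and turns the pose as measured when the row begins; what a row does not reach is not made up. A row lasts 1/10 s, in which the tool goes at most 50 mm and 8.59 degrees, less where a joint would pass 70% of its speed; a pose out of reach is approached as far as the arm can. A call with a gripper value outside its range is refused whole. The fingers move at their own pace and stop on an object; the grip force is fixed at half the most. Time passes only in rows, so rows that do not move let the fingers close, or fill a call up. It gives the time, the measured TCP pose, the force and the opening at its end, in the units of the state.
- bot.get_obs(): the state, without advancing time (a new reading comes with each control period).
- bot.camera(name): name is "side" or "top" or "wrist"; returns (picture, depth): 400x640x3 uint8, red, green, blue; 400x640 float32, m along the optical axis (not along the pixel's ray), 0 where there is no reading.
- bot.camera_info(name): a dict with "vfov" (degrees; the focal length in pixels is half the picture's height over the tangent of half this angle, whatever the lens; pixels are square), "cx", "cy" (the principal point, pixels), "cam_to_world" (4x4, takes a point from camera to world coordinates); the wrist camera has in their place "tool_from_camera" (4x4, takes a point from camera to tool coordinates, whose origin is the TCP and whose axes are the flange's). Camera axes: x right, y down, z forward; pixel columns grow to the right and rows downward; lengths in m; the calibration is good to about 2 mm. The wrist camera is an equidistant fisheye: a pixel r from the principal point sees the ray r / f radians off the axis. A picture is of the moment at which its call begins: read the wrist's pose just before it. camera_info takes no time and is no camera call.
- bot.job_done(): hands the job in, once; it reports no verdict.
Trained networks look in the newest picture that a camera, given by its name, has taken for a name from the list of things; names that differ only in an ending like _2 or _b are one class to them, and where a whole thing is asked for, a point or a joint stands for the part that bears it (a point fixed in the world has none). Each returns a list of dicts, best first, with "confidence" (0 to 1); they miss things now and then, are a little off and sometimes report something else, mostly with a low value. They report only what shows in the picture. A call takes as long as a camera call. They do not tell look-alikes from the thing itself.
- bot.find_in(camera, target): "at" ([x, y, z] in m, in world coordinates, good to about 4 mm: the middle of the surface that is visible of it).
The state is a dict: "clock": time; "joint_pos": joint angles; "joint_vel": joint speeds; "tau": joint torques, N m; "eef_pos": TCP position; "tool_rot": TCP orientation; "ft_force": force on the tool from outside, world axes, zero at the start; "ft_torque": the same for the moment, N m; "grip_width": finger opening in m.
Only numpy, scipy, OpenCV 4.12 (cv2) and the standard library are available. Lean on these libraries where they do the work, as an engineer would, in place of code of your own. Each camera call takes 0.05 s, during which the arm holds its last target.

## Working session

There is one attempt and no reset: what is moved stays moved. The work goes in short steps, Python scripts to look and compute and a tool call to move; the robot and the scene stay as the last step left them, time stands still between calls to the robot, and variables do not carry over. Pictures are saved under pics/ and viewed, and the job is handed in when it is done.

Besides the shell and the picture viewer there is one more tool, called after "Emit:" as a command line: name --argument value ..., lists and objects as JSON in quotes. move_arm: Moves the arm, as the interface text tells. Its arguments: {"type":"object","properties":{"series":{"type":"array","items":{"type":"array","items":{"type":"array","items":{"type":"number"}}}}},"required":["series"]}

```bash
mkdir -p pics
cat > h.py <<'E'
import numpy as np, cv2
from workcell import bot
from scipy.spatial.transform import Rotation as R
def info(n):
    i=bot.camera_info(n); f=200/np.tan(np.radians(i["vfov"])/2); return i,f
def shot(n,fn=None):
    o=bot.get_obs(); p,d=bot.camera(n)
    if fn: cv2.imwrite("pics/"+fn,p[:,:,::-1])
    np.savez("last_%s.npz"%n,p=p,d=d,pos=o["eef_pos"],rot=o["tool_rot"]); return p,d
def cloud(n,d):
    i,f=info(n); v,u=np.mgrid[0:400,0:640]
    X=np.stack([(u-i["cx"])/f*d,(v-i["cy"])/f*d,d,np.ones_like(d)],-1)
    W=X@np.array(i["cam_to_world"]).T; W=W[...,:3]; W[d==0]=np.nan; return W
def proj(n,P):
    i,f=info(n); c=np.linalg.inv(np.array(i["cam_to_world"]))@np.r_[P,1]; return c[0]/c[2]*f+i["cx"],c[1]/c[2]*f+i["cy"]
E
python3 - <<'E'
from h import *
for n in ["top","side"]:
    shot(n,n+"0.png")
    for t in ["pail","roll_mid","stand"]+(["hammer","tray","mandrel","jar","dish","bench_block","graver"] if n=="top" else []):
        for r in bot.find_in(n,t): print(n,t,np.round(r["at"],3),round(r["confidence"],2),np.round(proj(n,r["at"])))
o=bot.get_obs(); print(o, bot.pinch_z)
print(bot.camera_info("top"),bot.camera_info("side"))
E
```

```text
top pail [0.578 0.155 0.052] 0.92 [261. 141.]
top pail [ 0.318 -0.136  0.05 ] 0.92 [370. 241.]
top pail [0.126 0.299 0.048] 0.92 [203. 312.]
top pail [0.485 0.08  0.075] 0.6 [288. 176.]
top roll_mid [0.483 0.079 0.077] 0.39 [288. 176.]
top roll_mid [ 0.434 -0.18   0.077] 0.39 [388. 197.]
top roll_mid [0.237 0.355 0.079] 0.39 [179. 270.]
top roll_mid [0.394 0.44  0.027] 0.36 [155. 209.]
top stand [ 0.719 -0.12   0.134] 0.91 [369.  81.]
top hammer [0.393 0.439 0.027] 0.9 [155. 209.]
top tray [0.532 0.476 0.001] 0.59 [146. 159.]
top mandrel [ 0.562 -0.447  0.016] 0.61 [483. 152.]
top mandrel [ 0.717 -0.12   0.134] 0.31 [368.  82.]
top mandrel [0.692 0.007 0.052] 0.17 [317.  99.]
top jar [0.698 0.006 0.054] 0.73 [318.  97.]
top dish [ 0.581 -0.004  0.012] 0.64 [321. 143.]
top graver [ 0.408 -0.428  0.019] 0.86 [476. 208.]
side pail [0.131 0.299 0.05 ] 0.95 [441. 272.]
side pail [ 0.318 -0.132  0.055] 0.76 [367. 163.]
side pail [0.576 0.158 0.055] 0.63 [272. 223.]
side roll_mid [0.235 0.356 0.077] 0.63 [401. 280.]
side roll_mid [0.483 0.084 0.073] 0.6 [308. 202.]
side roll_mid [ 0.434 -0.
[... 841 characters left out ...]
 'cam_to_world': array([[ 1.51113178e-02, -9.98967509e-01,  4.28434779e-02,
         3.77642250e-01],
       [-9.99885719e-01, -1.51164640e-02,  2.03868983e-04,
        -8.91883830e-04],
       [ 4.43983402e-04, -4.28416624e-02, -9.99081776e-01,
         1.30451370e+00],
       [ 0.00000000e+00,  0.00000000e+00,  0.00000000e+00,
         1.00000000e+00]])} {'vfov': 43.036818838544455, 'cx': 318.6553207983593, 'cy': 187.23335866789944, 'cam_to_world': array([[-0.99683488, -0.03780682,  0.06993474,  0.35457004],
       [-0.07799081,  0.63563833, -0.76803733,  1.15869608],
       [-0.01541615, -0.77106067, -0.63657505,  1.0195857 ],
       [ 0.        ,  0.        ,  0.        ,  1.        ]])}
```

View pics/top0.png

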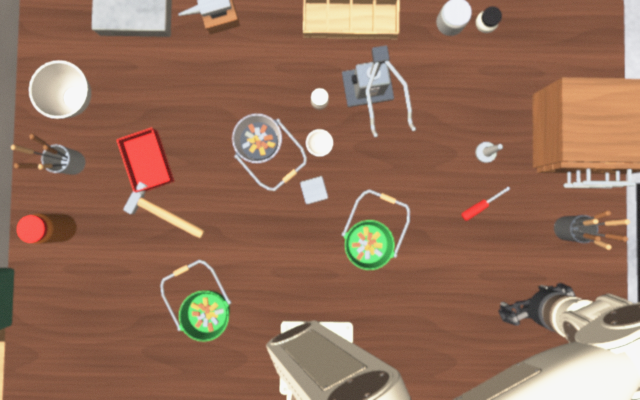

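View pics/side0.png

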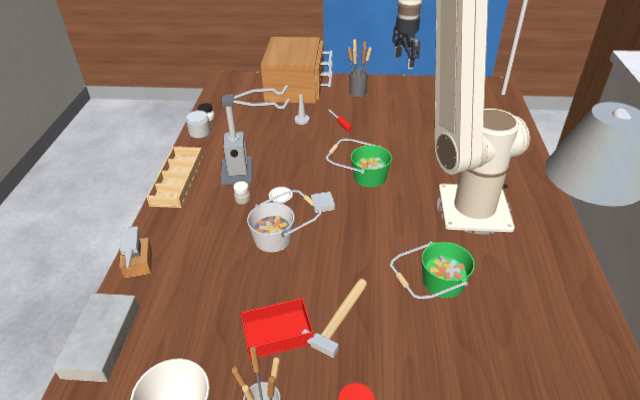

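The bare-metal pail is the target (top px 257,138; roll at 289,176). The two green ones are look-alikes. The stand's hooks are at top px (375,133) and (412,128). Next I'll measure the rim, the roll and the hooks from depth.

Run:
```python
from h import *
for n,(r0,r1,c0,c1) in {"top":(40,210,220,430),"side":(80,270,210,340)}.items():
    z=np.load("last_%s.npz"%n); p=z["p"];d=z["d"];W=cloud(n,d)
    cv2.imwrite("pics/z_%s.png"%n,cv2.resize(p[r0:r1,c0:c1,::-1],None,fx=(790/(c1-c0)) if n=="top" else 3.1,fy=790/(c1-c0) if n=="top" else 3.1,interpolation=cv2.INTER_CUBIC)[:600])
    # hook rods: high points near x .45-.9,y -.3..0
    m=(W[...,2]>0.2)&(W[...,0]>.45)&(W[...,0]<.95)&(W[...,1]>-.35)&(W[...,1]<0.05)
    vs,us=np.nonzero(m); print(n,len(vs))
    P=W[m]
    o=np.argsort(P[:,0])
    for k in o[:: max(1,len(o)//60)]: print(us[k],vs[k],np.round(P[k],3))
    # pail rim
    if n=="top" or 1:
        m=(W[...,2]>0.07)&(W[...,2]<0.095)&(np.hypot(W[...,0]-.578,W[...,1]-.155)<.2)&(W[...,1]>0.04)
        P=W[m]; print("pailpts",len(P))
        np.save("pp_%s.npy"%n,P)
        q=P[np.abs(np.hypot(P[:,0]-.578,P[:,1]-.155)-.064)<.012]
        from scipy.optimize import least_squares
        s=least_squares(lambda a:np.hypot(q[:,0]-a[0],q[:,1]-a[1])-.062,[.578,.155],loss="soft_l1",f_scale=.002); print(s.x,len(q),np.median(q[:,2]))
        b=P[np.hypot(P[:,0]-s.x[0],P[:,1]-s.x[1])>.08]
        for k in b[::max(1,len(b)//50)]: print("b",np.round(k,3))
```

```text
top 845
375 136 [ 0.556 -0.121  0.278]
373 132 [ 0.566 -0.117  0.275]
373 129 [ 0.574 -0.118  0.265]
411 127 [ 0.578 -0.2    0.277]
413 125 [ 0.582 -0.204  0.277]
371 124 [ 0.587 -0.114  0.257]
410 122 [ 0.592 -0.2    0.263]
408 121 [ 0.595 -0.197  0.258]
373 117 [ 0.599 -0.117  0.275]
371 115 [ 0.603 -0.112  0.277]
372 113 [ 0.607 -0.114  0.279]
372 111 [ 0.611 -0.114  0.278]
410 110 [ 0.615 -0.197  0.279]
410 108 [ 0.62  -0.197  0.276]
371 106 [ 0.623 -0.112  0.273]
369 104 [ 0.628 -0.108  0.274]
368 102 [ 0.632 -0.106  0.274]
406 101 [ 0.636 -0.189  0.272]
407 99 [ 0.64  -0.191  0.273]
407 97 [ 0.643 -0.19   0.279]
407 95 [ 0.648 -0.191  0.276]
367 93 [ 0.652 -0.103  0.273]
366 91 [ 0.656 -0.101  0.275]
369 89 [ 0.661 -0.107  0.274]
404 88 [ 0.665 -0.185  0.273]
369 85 [ 0.669 -0.107  0.277]
405 84 [ 0.673 -0.186  0.275]
370 82 [ 0.676 -0.109  0.274]
400 81 [ 0.68  -0.176  0.272]
370 79 [ 0.684 -0.11   0.272]
372 77 [ 0.687 -0.114  0.275]
400 76 [ 0.691 -0.175  0.273]
395 74 [ 0.695 -0.164  0.273]
397 72 [ 0.699 -0.168  0.277]
392 71 [ 0.703 -0.158  0.271]
395 69 [ 0.707 -0.164  0
[... 4516 characters left out ...]
0.481 0.078 0.079]
b [0.589 0.084 0.075]
b [0.484 0.082 0.079]
b [0.473 0.076 0.074]
b [0.487 0.082 0.075]
b [0.475 0.086 0.079]
b [0.483 0.086 0.075]
b [0.471 0.09  0.079]
b [0.477 0.09  0.075]
b [0.466 0.09  0.075]
b [0.468 0.094 0.075]
b [0.465 0.098 0.075]
b [0.459 0.101 0.074]
b [0.459 0.109 0.074]
b [0.456 0.111 0.072]
b [0.45  0.116 0.073]
b [0.449 0.126 0.075]
b [0.451 0.136 0.076]
b [0.451 0.141 0.078]
b [0.458 0.146 0.074]
b [0.458 0.153 0.077]
b [0.46  0.156 0.076]
b [0.465 0.16  0.075]
b [0.468 0.165 0.076]
b [0.472 0.171 0.079]
b [0.478 0.172 0.075]
b [0.483 0.175 0.074]
b [0.487 0.183 0.078]
b [0.493 0.184 0.075]
b [0.5   0.194 0.08 ]
b [0.503 0.192 0.074]
b [0.509 0.204 0.078]
```

Run:
```python
from h import *
from scipy.optimize import least_squares
P=np.vstack([np.load("pp_top.npy"),np.load("pp_side.npy")])
rim=P[np.abs(np.hypot(P[:,0]-.580,P[:,1]-.163)-.063)<.008]
for n in ["top","side"]:
  P=np.load(f"pp_{n}.npy"); c=np.array([.5805,.1633]); d=P[:,:2]-c
  for it in range(5):
    if it==0: th=np.radians(39.3)
    ex=np.array([np.cos(th),np.sin(th)]);ey=np.array([-ex[1],ex[0]])
    x=d@ex;y=d@ey; m=(np.abs(y)<.05)&(x<-.1)
    k=np.polyfit(y[m],x[m],1); th-=np.arctan(k[0])
  print(n,np.degrees(th),k,m.sum())
  w=m&(np.abs(x+.13)<.015)
  # symmetric extents of the bail sides
  for lo in (.07,.085,.1):
    s=(x<-lo)&(x>-lo-.012); print(lo,np.round(np.median(y[s&(y>0)]),4),np.round(np.median(y[s&(y<0)]),4))
# stand
for n in ["top","side"]:
  W=cloud(n,np.load(f"last_{n}.npz")["d"])
  m=(W[...,2]>.235)&(W[...,0]<.65)&(W[...,0]>.5)&(W[...,1]<-.05)&(W[...,1]>-.25); P=W[m]
  ex=np.array([np.cos(np.radians(13.7)),np.sin(np.radians(13.7))]);ey=np.array([-ex[1],ex[0]])
  x=P[:,:2]@ex;y=P[:,:2]@ey
  ym=np.median(y); print(n,"ymid",(np.median(y[y>ym])+np.median(y[y<ym]))/2,np.median(y[y>ym]),np.median(y[y<ym]))
  for s in (y>ym,y<=ym):
    q=np.c_[x,y,P[:,2]][s]; q=q[np.argsort(q[:,0])]
    for a in np.arange(.5,.6,.004):
      k=(q[:,0]>=a)&(q[:,0]<a+.004)
      if k.sum(): print("%.3f y%.3f zmin %.3f zmed %.3f zmax %.3f"%(a+.002,np.median(q[k,1]),q[k,2].min(),np.median(q[k,2]),q[k,2].max()))
o=bot.get_obs(); print(R.from_quat(o["tool_rot"]).as_matrix())
print(bot.camera_info("wrist"))
```

```text
top 41.63856815435919 [-9.63688225e-06 -1.27940330e-01] 128
0.07 0.0706 -0.0719
0.085 0.0694 -0.0711
0.1 0.0648 -0.068
side 42.46382831457185 [-6.69912107e-09 -1.28710655e-01] 89
0.07 0.0752 -0.069
0.085 0.0744 -0.0687
0.1 0.0711 -0.063
top ymid -0.29343496133608693 -0.2519287621761535 -0.33494116049602035
0.510 y-0.250 zmin 0.278 zmed 0.278 zmax 0.278
0.514 y-0.249 zmin 0.282 zmed 0.285 zmax 0.285
0.518 y-0.248 zmin 0.276 zmed 0.280 zmax 0.285
0.522 y-0.251 zmin 0.268 zmed 0.273 zmax 0.279
0.526 y-0.249 zmin 0.265 zmed 0.270 zmax 0.273
0.530 y-0.249 zmin 0.259 zmed 0.263 zmax 0.265
0.534 y-0.251 zmin 0.256 zmed 0.261 zmax 0.264
0.538 y-0.251 zmin 0.258 zmed 0.262 zmax 0.263
0.542 y-0.252 zmin 0.257 zmed 0.260 zmax 0.262
0.546 y-0.251 zmin 0.261 zmed 0.266 zmax 0.269
0.550 y-0.250 zmin 0.265 zmed 0.270 zmax 0.272
0.554 y-0.252 zmin 0.269 zmed 0.274 zmax 0.275
0.558 y-0.252 zmin 0.273 zmed 0.275 zmax 0.279
0.562 y-0.253 zmin 0.275 zmed 0.276 zmax 0.279
0.566 y-0.253 zmin 0.272 zmed 0.274 zmax 0.278
0.570 y-0.252 zmin 0.273 zmed 0.275 zmax 0.279
0.574 y-0.253 zmin 0.271 zmed 0.275 zmax
[... 3591 characters left out ...]
zmax 0.277
0.590 y-0.257 zmin 0.276 zmed 0.276 zmax 0.276
0.594 y-0.257 zmin 0.273 zmed 0.273 zmax 0.273
[[ 9.09869184e-01  4.14895243e-01  7.90628397e-05]
 [ 4.14895249e-01 -9.09869180e-01 -9.24302013e-05]
 [ 3.35879903e-05  1.16902188e-04 -9.99999993e-01]]
{'vfov': 65.70646984690485, 'cx': 322.13751276352934, 'cy': 201.09421301761068, 'tool_from_camera': array([[ 1.25514113e-03, -9.59105924e-01, -2.83044610e-01,
         7.18885981e-02],
       [ 9.99999144e-01,  1.09928813e-03,  7.09451066e-04,
         5.95999582e-04],
       [-3.69291141e-04, -2.83045259e-01,  9.59106483e-01,
        -1.43039487e-01],
       [ 0.00000000e+00,  0.00000000e+00,  0.00000000e+00,
         1.00000000e+00]])}
```

View pics/z_top.png

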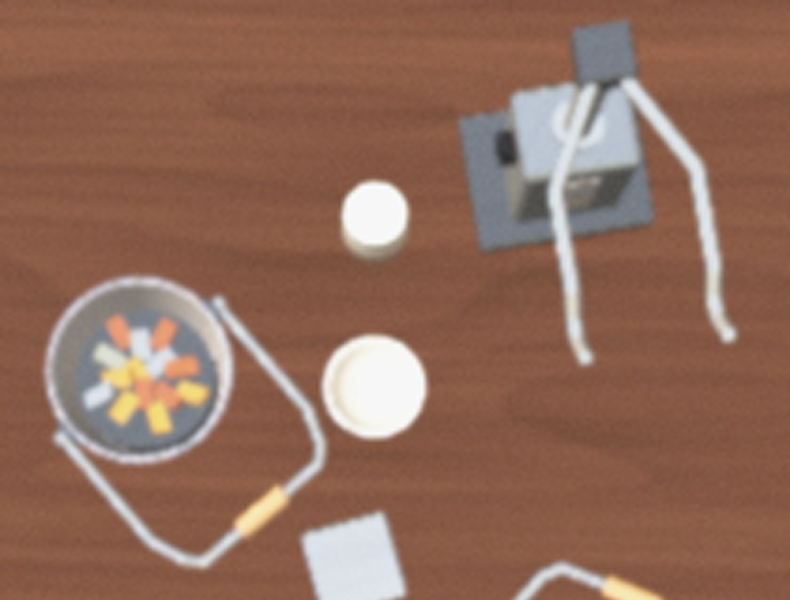

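The pail is at about (0.580, 0.163) with yaw about 41°, and the roll is at about (0.482, 0.081). The stand seat is at about (0.588, -0.157), yaw about 10.7°, z about 0.261. Moving above the roll.

Emit:
move_arm --series '[[[1.8, 3.6, 0, 0, 0, 7.1, 0.6], [1.8, 3.6, 0, 0, 0, 7.1, 0.6], [1.8, 3.6, 0, 0, 0, 7.1, 0.6], [1.8, 3.6, 0, 0, 0, 7.1, 0.6], [1.8, 3.6, 0, 0, 0, 7.1, 0.6]]]'

```text
clock: 1.25
eef_pos: [0.298, -0.2738, 0.2308]
tool_rot: [0.863, 0.506, 0.001, 0.002]
ft_force: [1.0, -1.1, 0.5]
grip_width: 0.0513
```

Emit:
move_arm --series '[[[1.8, 3.6, 0, 0, 0, 7.1, 0.6], [1.8, 3.6, 0, 0, 0, 7.1, 0.6], [1.8, 3.6, 0, 0, 0, 7.1, 0.6], [1.8, 3.6, 0, 0, 0, 7.1, 0.6], [1.8, 3.6, 0, 0, 0, 7.1, 0.6]]]'

```text
clock: 1.75
eef_pos: [0.3905, -0.0863, 0.2323]
tool_rot: [0.658, 0.753, 0.002, 0.003]
ft_force: [-0.3, 0.3, 0.6]
grip_width: 0.051
```

Emit:
move_arm --series '[[[1.8, 3.6, 0, 0, 0, 7.1, 0.6], [1.8, 3.6, 0, 0, 0, 7.1, 0.6], [1.8, 3.6, 0, 0, 0, 7.1, 0.6], [1.8, 3.6, 0, 0, 0, 7.1, 0.6], [0, 0, 0, 0, 0, 0, 0.6]]]'

```text
clock: 2.25
eef_pos: [0.4666, 0.0684, 0.2333]
tool_rot: [0.44, 0.898, 0.005, 0.005]
ft_force: [-0.3, -0.6, -0.2]
grip_width: 0.0512
```

```bash
cat > st.py <<'E'
from h import *
o=bot.get_obs(); M=R.from_quat(o["tool_rot"]).as_matrix()
print("t",round(o["clock"],2),"tcp",np.round(o["eef_pos"],4),"jaw yaw",round(np.degrees(np.arctan2(M[1,1],M[0,1])),2),"zax",np.round(M[:,2],3),"F",np.round(o["ft_force"],2),"T",np.round(o["ft_torque"],2),"w",round(o["grip_width"],4),"j",np.round(o["joint_pos"],2))
E
python3 st.py
```

```text
t 2.25 tcp [0.4666 0.0684 0.2333] jaw yaw 37.8 zax [ 0.013  0.005 -1.   ] F [-0.33 -0.61 -0.19] T [-0.08  0.06 -0.  ] w 0.0512 j [ 0.14  0.17 -0.08  1.31  0.    1.05]
```

```bash
cat >> h.py <<'E'
def wray(u,v,pos,rot):
    i,f=info("wrist"); a=np.array([u-i["cx"],v-i["cy"]]); r=np.hypot(*a); t=r/f
    c=np.r_[a/r*np.sin(t),np.cos(t)] if r>0 else np.array([0,0,1.]); T=np.array(i["tool_from_camera"]); M=R.from_quat(rot).as_matrix()
    return M@T[:3,3]+pos, M@(T[:3,:3]@c)
def wproj(P,pos,rot):
    i,f=info("wrist"); T=np.array(i["tool_from_camera"]); M=R.from_quat(rot).as_matrix()
    c=np.linalg.inv(T)@np.r_[M.T@(np.array(P)-pos),1]; t=np.arctan2(np.hypot(c[0],c[1]),c[2]); h=np.hypot(c[0],c[1])
    return i["cx"]+f*t*c[0]/h, i["cy"]+f*t*c[1]/h
def onplane(u,v,z,pos,rot):
    o,d=wray(u,v,pos,rot); return o+d*(z-o[2])/d[2]
E
python3 - <<'E'
from h import *
p,d=shot("wrist","w1.png"); z=np.load("last_wrist.npz")
for t in ["pail","roll_mid"]:
    for r in bot.find_in("wrist",t): print(t,np.round(r["at"],3),round(r["confidence"],2),np.round(wproj(r["at"],z["pos"],z["rot"])))
print("pred roll px",wproj([.482,.081,.072],z["pos"],z["rot"]))
E
```

```text
pail [ 0.313 -0.135  0.048] 0.84 [132. 231.]
pail [0.578 0.158 0.051] 0.81 [446. 177.]
pail [0.481 0.078 0.08 ] 0.18 [338. 186.]
roll_mid [0.482 0.077 0.079] 0.75 [338. 187.]
pred roll px (np.float64(339.89199625527147), np.float64(182.2998774606796))
```

View pics/w1.png

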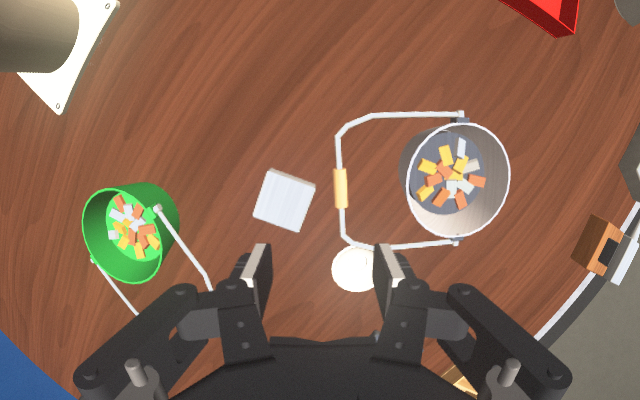

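The wrist view shows the roll at (341,188) running from about (340,169) to (342,208), with the ears at (461,114) and (456,241). Converting those to world positions.

```bash
python3 - <<'E'
from h import *
z=np.load("last_wrist.npz"); p=z["p"].astype(int)
m=(p[...,0]-p[...,2]>70)&(p[...,0]>190); m[:, :320]=0; m[:,365:]=0; m[:150]=0;m[225:]=0
v,u=np.nonzero(m); print(u.min(),u.max(),v.min(),v.max(),u.mean(),v.mean(),len(u))
f=lambda u,v,h:onplane(u,v,h,z["pos"],z["rot"])
Q=np.array([f(a,b,.079)[:2] for a,b in zip(u,v)]); print("roll c",Q.mean(0), f(u.mean(),v.mean(),.076))
w,V=np.linalg.eigh(np.cov(Q.T)); print("axis",np.degrees(np.arctan2(V[1,1],V[0,1])))
e1=f(461,115,.072);e2=f(456,240,.072); print(e1,e2,(e1+e2)/2,np.degrees(np.arctan2(*(e1-e2)[1::-1])))
a=f(339,140,.072); b=f(344,236,.072); print("wire",np.degrees(np.arctan2(*(a-b)[1::-1])))
E
python3 st.py
```

```text
333 348 168 208 339.248502994012 187.77245508982037 334
roll c [0.48365182 0.07717119] [0.4842028  0.07677695 0.076     ]
axis 131.51026538614812
[0.53710535 0.21689473 0.072     ] [0.63120625 0.11178309 0.072     ] [0.5841558  0.16433891 0.072     ] 131.83640812662702
wire 131.71106881403412
t 2.4 tcp [0.4643 0.0644 0.2332] jaw yaw 37.36 zax [ 0.01   0.002 -1.   ] F [-0.83  1.08 -0.36] T [ 0.05  0.01 -0.03] w 0.0512 j [ 0.14  0.17 -0.08  1.31  0.    1.06]
```

Emit:
move_arm --series '[[[0.9, 0.7, -2, 0, 0.5, 2.2, 0.6], [0.9, 0.7, -2, 0, 0, 2.2, 0.6], [0, 0, -2, 0, 0, 0, 0.6], [0, 0, -2, 0, 0, 0, 0.6], [0, 0, 0, 0, 0, 0, 0.6]]]'

```text
clock: 2.9
eef_pos: [0.4809, 0.0711, 0.1529]
tool_rot: [0.414, 0.91, 0.001, 0.001]
ft_force: [0.1, -0.4, 0.6]
grip_width: 0.0512
```

Emit:
move_arm --series '[[[0, 0, 0, 0, 0, 0, 0.6], [0, 0, 0, 0, 0, 0, 0.6], [0, 0, 0, 0, 0, 0, 0.6], [0, 0, 0, 0, 0, 0, 0.6], [0, 0, 0, 0, 0, 0, 0.6]]]'

```text
clock: 3.4
eef_pos: [0.4823, 0.0684, 0.1574]
tool_rot: [0.417, 0.909, 0.003, 0.004]
ft_force: [-0.6, -0.2, 0.4]
grip_width: 0.0515
```

```bash
python3 st.py
python3 - <<'E'
from h import *
shot("wrist","w2.png"); z=np.load("last_wrist.npz");p=z["p"].astype(int)
m=(p[...,0]-p[...,2]>70)&(p[...,0]>190); 
n,l,s,c=cv2.connectedComponentsWithStats(m.astype(np.uint8))
for k in range(1,n):
    if s[k,4]>120: print(s[k],c[k],onplane(*c[k],.076,z["pos"],z["rot"]))
print(wproj([.482,.079,.072],z["pos"],z["rot"]))
E
python3 st.py
```

```text
t 3.4 tcp [0.4823 0.0684 0.1574] jaw yaw 40.68 zax [ 0.01   0.002 -1.   ] F [-0.61 -0.18  0.37] T [0.02 0.03 0.02] w 0.0515 j [ 0.14  0.25 -0.18  1.13  0.    1.  ]
[583   0  40  32 177] [601.95480226  10.19774011] [0.5633189  0.41126273 0.076     ]
[ 428  151   68   70 1719] [460.45200698 183.30075625] [0.55389007 0.1555527  0.076     ]
[324 174  17  54 588] [330.74319728 200.19217687] [0.48402816 0.07704086 0.076     ]
[493 189  20  18 237] [502.56962025 197.46413502] [0.59482983 0.17532689 0.076     ]
[ 66 194  14  20 144] [ 72.36111111 202.21527778] [ 0.29648685 -0.08609363  0.076     ]
[448 204  23  25 268] [459.48134328 216.72014925] [0.57469069 0.13600181 0.076     ]
[475 207  14  26 220] [481.59090909 220.07272727] [0.5939757  0.14802885 0.076     ]
[ 66 221  45  48 954] [ 88.96540881 243.46540881] [ 0.33273715 -0.11128972  0.076     ]
[607 249  33  58 512] [623.72851562 279.19140625] [0.8660478  0.25635882 0.076     ]
(np.float64(330.24810114534245), np.float64(195.18132770949342))
t 3.45 tcp [0.4823 0.0684 0.1574] jaw yaw 40.69 zax [ 0.01   0.002 -1.   ] F [ 0.17 -0.07 -0.31] T [-0.03 -0.02 -0.01] w 0.0513 j [ 0.14  0.25 -0.18  1.13  0.    1.  ]
```

View pics/w2.png

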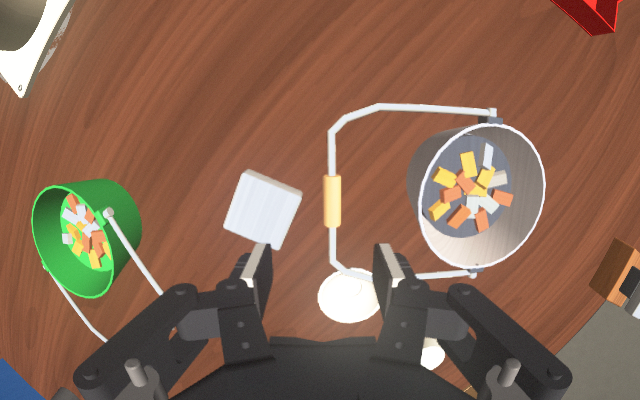

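Emit:
move_arm --series '[[[0.1, 0.3, -3, 0, 0.5, 0.5, 0.6], [0.1, 0.3, -3, 0, 0, 0.4, 0.6], [0, 0.2, -3, 0, 0, 0, 0.6], [0, 0, -1, 0, 0, 0, 0.6], [0, 0, 0, 0, 0, 0, 0.6]]]'

```text
clock: 3.95
eef_pos: [0.4873, 0.0776, 0.0578]
tool_rot: [0.409, 0.912, 0.003, 0.004]
ft_force: [-0.1, -0.7, 0.7]
grip_width: 0.0512
```

```bash
python3 st.py
```

```text
t 3.95 tcp [0.4873 0.0776 0.0578] jaw yaw 41.68 zax [ 0.009  0.003 -1.   ] F [-0.09 -0.73  0.71] T [-0.01 -0.04  0.04] w 0.0512 j [ 0.16  0.37 -0.3   0.89  0.    1.  ]
```

Emit:
move_arm --series '[[[-0.2, 0, -0.3, 0, 0.5, 0, 0.5], [0, 0, 0, 0, 0, 0, 0.4], [0, 0, 0, 0, 0, 0, 0.3], [0, 0, 0, 0, 0, 0, 0.25], [0, 0, 0, 0, 0, 0, 0.22]]]'

```text
clock: 4.45
eef_pos: [0.4883, 0.0778, 0.0591]
tool_rot: [0.409, 0.912, 0.003, 0.002]
ft_force: [-0.7, -0.2, -0.3]
grip_width: 0.0189
```

```bash
python3 st.py
python3 - <<'E'
from h import *
shot("wrist","w3.png")
E
```

```text
t 4.45 tcp [0.4883 0.0778 0.0591] jaw yaw 41.67 zax [ 0.007  0.004 -1.   ] F [-0.74 -0.17 -0.29] T [-0.05  0.2   0.01] w 0.0189 j [ 0.16  0.37 -0.3   0.9   0.    1.  ]
```

View pics/w3.png

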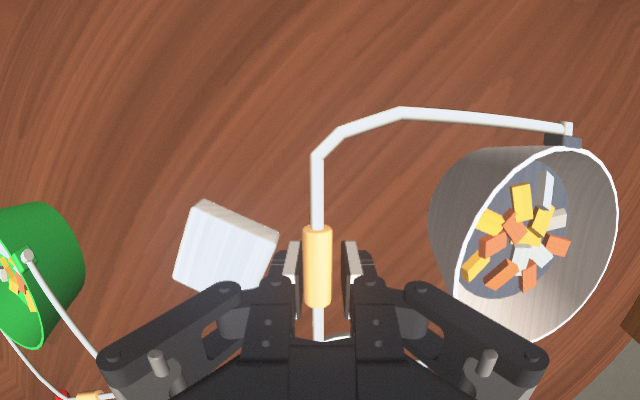

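Emit:
move_arm --series '[[[-0.3, -0.1, -0.5, 0, 0.3, 0, 0.22], [-0.2, -0.1, -0.4, 0, 0, 0, 0.22], [-0.1, 0, -0.3, 0, 0, 0, 0.22], [0, 0, -0.2, 0, 0, 0, 0.22], [0, 0, -0.2, 0, 0, 0, 0.22]]]'

```text
clock: 5.0
eef_pos: [0.4834, 0.0762, 0.0428]
tool_rot: [0.409, 0.912, 0.004, 0.001]
ft_force: [0.8, -0.2, 0.3]
grip_width: 0.0187
```

```bash
python3 st.py
```

```text
t 5.0 tcp [0.4834 0.0762 0.0428] jaw yaw 41.67 zax [ 0.005  0.006 -1.   ] F [ 0.82 -0.21  0.29] T [ 0.09 -0.1  -0.02] w 0.0187 j [ 0.15  0.39 -0.33  0.85  0.    1.  ]
```

Emit:
move_arm --series '[[[0, 0, 0.8, 0, 0.3, 0, 0.22], [0, 0, 0, 0, 0, 0, 0.22], [0, 0, 0, 0, 0, 0, 0.22], [0, 0, 0, 0, 0, 0, 0.22], [0, 0, 0, 0, 0, 0, 0.22]]]'

```text
clock: 5.5
eef_pos: [0.4829, 0.076, 0.0511]
tool_rot: [0.409, 0.912, 0.002, -0.002]
ft_force: [0.5, 0.4, -0.6]
grip_width: 0.0188
```

```bash
python3 st.py
```

```text
t 5.5 tcp [0.4829 0.076  0.0511] jaw yaw 41.67 zax [-0.002  0.005 -1.   ] F [ 0.54  0.41 -0.62] T [ 0.01  0.01 -0.03] w 0.0188 j [ 0.15  0.38 -0.31  0.88  0.01  1.  ]
```

Emit:
move_arm --series '[[[0.1, 0.1, 0.2, 0, 0, 0, 0.15], [0, 0, 0, 0, 0, 0, 0.1], [0, 0, 0, 0, 0, 0, 0], [0, 0, 0, 0, 0, 0, 0], [0, 0, 0, 0, 0, 0, 0]]]'

```text
clock: 6.0
eef_pos: [0.4835, 0.0768, 0.053]
tool_rot: [0.41, 0.912, 0.001, -0.002]
ft_force: [-0.2, 0.4, 0.8]
grip_width: 0.0122
```

```bash
python3 st.py
python3 - <<'E'
from h import *
shot("wrist","w4.png")
E
```

```text
t 6.0 tcp [0.4835 0.0768 0.053 ] jaw yaw 41.64 zax [-0.003  0.004 -1.   ] F [-0.24  0.44  0.81] T [-0.04  0.   -0.07] w 0.0122 j [ 0.15  0.38 -0.31  0.89  0.    1.  ]
```

View pics/w4.png

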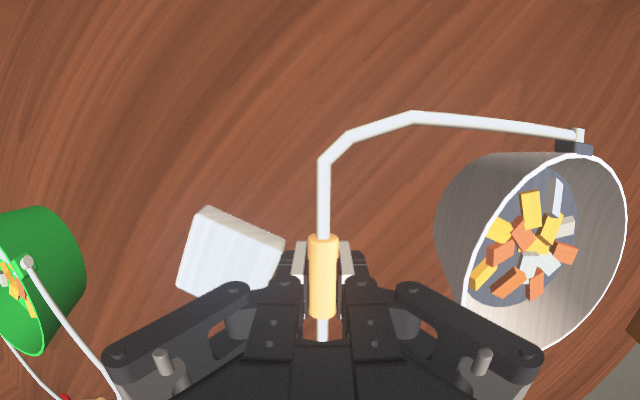

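The roll is gripped at 12.2 mm. It sits 130 mm from the pail centre, which agrees with the rim fit. Now swinging the bail up along its arc.

Emit:
move_arm --series '[[[0.05, 0.05, 1.36, 0, 0, 0, 0], [0.16, 0.14, 1.34, 0, 0, 0, 0], [0.26, 0.23, 1.31, 0, 0, 0, 0], [0.36, 0.32, 1.27, 0, 0, 0, 0], [0.46, 0.41, 1.21, 0, 0, 0, 0]]]'

```text
clock: 6.55
eef_pos: [0.4956, 0.0883, 0.1181]
tool_rot: [0.41, 0.912, 0.001, -0.004]
ft_force: [0.9, 0.1, -1.0]
grip_width: 0.0125
```

```bash
cat > arc.py <<'E'
from h import *
o=bot.get_obs(); p=np.array(o["eef_pos"]); M=R.from_quat(o["tool_rot"]).as_matrix()
g=p-0.0187*M[:,2]; ex=np.array([.7472,.6646]); c=np.array([.4835,.0768])+.13*ex
d=g[:2]-c; x=d@ex; y=d@np.array([-ex[1],ex[0]]); z=g[2]-.0717
print("t",o["clock"],"x %.4f y %.4f z %.4f r %.4f th %.1f"%(x,y,z,np.hypot(x,z),np.degrees(np.arctan2(z,-x))),"F",np.round(o["ft_force"],2),"w",round(o["grip_width"],4),"zax",np.round(M[:,2],3))
E
python3 arc.py
```

```text
t 6.55 x -0.1133 y 0.0004 z 0.0651 r 0.1307 th 29.9 F [ 0.85  0.1  -1.  ] w 0.0125 zax [-0.006  0.004 -1.   ]
```

Emit:
move_arm --series '[[[0.61, 0.54, 1.13, 0, -0.3, 0, 0], [0.64, 0.57, 1.06, 0, 0, 0, 0], [0.72, 0.64, 0.96, 0, 0, 0, 0], [0.79, 0.7, 0.86, 0, 0, 0, 0], [0.85, 0.76, 0.74, 0, 0, 0, 0]]]'

```text
clock: 7.05
eef_pos: [0.5327, 0.1216, 0.1678]
tool_rot: [0.41, 0.912, 0.003, -0.001]
ft_force: [0.8, 0.9, -2.2]
grip_width: 0.0123
```

```bash
python3 arc.py
```

```text
t 7.05 x -0.0635 y 0.0007 z 0.1148 r 0.1312 th 61.1 F [ 0.76  0.91 -2.24] w 0.0123 zax [ 0.     0.005 -1.   ]
```

Emit:
move_arm --series '[[[0.79, 0.7, 0.35, 0, 0, 0, 0], [0.95, 0.84, 0.46, 0, 0, 0, 0], [0.99, 0.88, 0.33, 0, 0, 0, 0], [1.0, 0.89, 0.17, 0, 0, 0, 0], [0.9, 0.8, 0.03, 0, 0, 0, 0]]]'

```text
clock: 7.55
eef_pos: [0.5793, 0.1641, 0.1815]
tool_rot: [0.41, 0.912, 0.002, -0.002]
ft_force: [0.1, -0.4, -2.8]
grip_width: 0.0122
```

```bash
python3 arc.py
python3 - <<'E'
from h import *
shot("side","s2.png"); shot("wrist","w5.png")
E
python3 arc.py
```

```text
t 7.55 x -0.0005 y 0.0014 z 0.1285 r 0.1285 th 89.8 F [ 0.11 -0.44 -2.76] w 0.0122 zax [-0.003  0.005 -1.   ]
t 7.65 x -0.0000 y 0.0016 z 0.1279 r 0.1279 th 90.0 F [-0.84 -0.97 -0.79] w 0.0116 zax [-0.003  0.005 -1.   ]
```

View pics/s2.png

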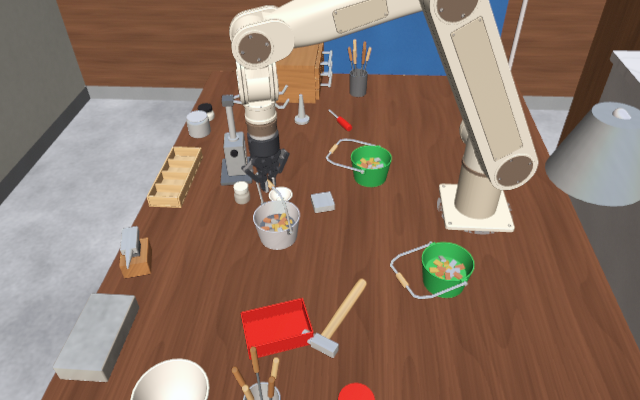

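View pics/w5.png

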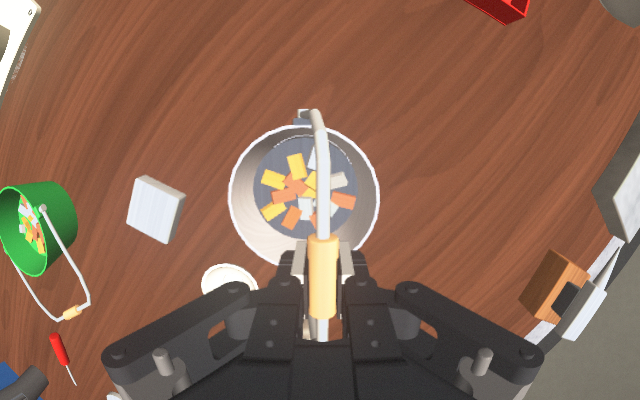

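In the wrist view the pail rim is centred near (303,195), left of the bail at u=322, so the pail seems to have shifted toward its own -x. Measuring by how much.

```bash
python3 - <<'E'
from h import *
from scipy.optimize import least_squares
p,d=shot("top","t2.png"); 
cv2.imwrite("pics/t2z.png",cv2.resize(p[90:200,200:330,::-1],None,fx=5,fy=5,interpolation=cv2.INTER_CUBIC))
for n in ["side","top"]:
  z=np.load(f"last_{n}.npz"); W=cloud(n,z["d"])
  m=(W[...,2]>0.07)&(W[...,2]<0.09)&(np.hypot(W[...,0]-.575,W[...,1]-.155)<.09); q=W[m]
  def f(a):
    return np.hypot(q[:,0]-a[0],q[:,1]-a[1])-.062
  s=least_squares(f,[.575,.155],loss="soft_l1",f_scale=.002); print(n,s.x,len(q))
z=np.load("last_wrist.npz")
# rim pixels manual: left, right, top, upper-left
for k in [(229,195),(379,195),(305,126),(250,148),(362,148)]: print(k,onplane(*k,.08,z["pos"],z["rot"]))
pts=np.array([onplane(*k,.08,z["pos"],z["rot"])[:2] for k in [(229,195),(379,195),(305,126),(250,148),(362,148)]])
s=least_squares(lambda a:np.hypot(*(pts-a).T)-.064,[.58,.16]); print(s.x,s.fun)
for n in ["top","side"]:
  for r in bot.find_in(n,"pail"): print(n,np.round(r["at"],3),round(r["confidence"],2))
E
python3 arc.py
```

```text
side [0.56447623 0.15558302] 362
top [0.57016682 0.15581784] 107
(229, 195) [0.51842199 0.11701977 0.08      ]
(379, 195) [0.61224098 0.20035253 0.08      ]
(305, 126) [0.52982017 0.20196385 0.08      ]
(250, 148) [0.50767222 0.15980568 0.08      ]
(362, 148) [0.57501886 0.21905043 0.08      ]
[0.57085905 0.15358369] [-7.37478508e-05 -1.55171393e-03 -5.58456172e-04 -5.07571764e-04
  1.59876500e-03]
top [0.59  0.121 0.048] 0.89
top [ 0.321 -0.136  0.053] 0.86
top [0.145 0.321 0.049] 0.62
top [ 0.583 -0.002  0.012] 0.2
side [0.565 0.164 0.052] 0.76
side [0.132 0.3   0.051] 0.6
side [ 0.32  -0.132  0.054] 0.59
t 7.8 x -0.0016 y 0.0014 z 0.1284 r 0.1284 th 89.3 F [ 0.26 -0.43 -2.94] w 0.0123 zax [-0.003  0.004 -1.   ]
```

View pics/t2z.png

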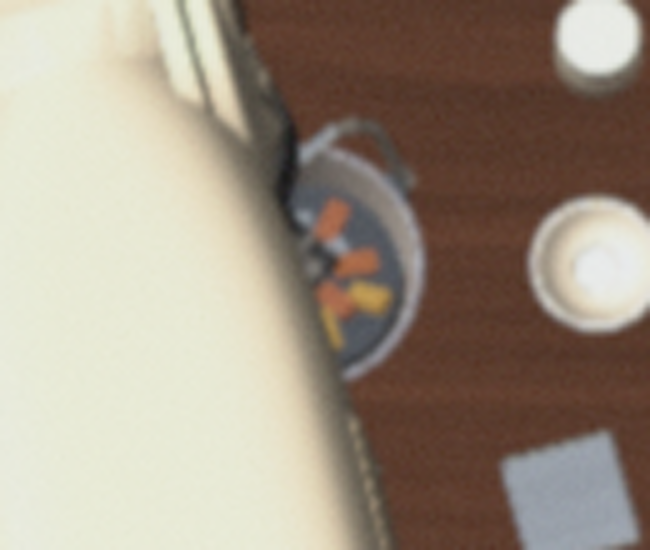

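The pail slid about 13 mm along its -x, so the bail is about 6° past upright. Moving the roll back over the centre before lifting.

Emit:
move_arm --series '[[[-0.3, -0.3, 0.03, 0, 0, 0, 0], [-0.3, -0.3, 0.03, 0, 0, 0, 0], [-0.2, -0.2, 0.0, 0, 0, 0, 0], [0, 0, 0, 0, 0, 0, 0], [0, 0, 0, 0, 0, 0, 0]]]'

```text
clock: 8.3
eef_pos: [0.5679, 0.1529, 0.1821]
tool_rot: [0.411, 0.912, 0.001, -0.003]
ft_force: [0.4, 0.2, -4.2]
grip_width: 0.0121
```

```bash
python3 st.py
cat > rim.py <<'E'
from h import *
import sys
p,d=shot("wrist",sys.argv[1]); print(bot.get_obs()["ft_force"])
z=np.load("last_wrist.npz")
E
python3 rim.py w6.png
```

```text
t 8.3 tcp [0.5679 0.1529 0.1821] jaw yaw 41.47 zax [-0.005  0.004 -1.   ] F [ 0.42  0.21 -4.2 ] T [ 0.   -0.01 -0.01] w 0.0121 j [0.26 0.44 0.16 1.3  0.01 1.11]
[ 0.23998173 -0.4628616  -3.96149788]
```

View pics/w6.png

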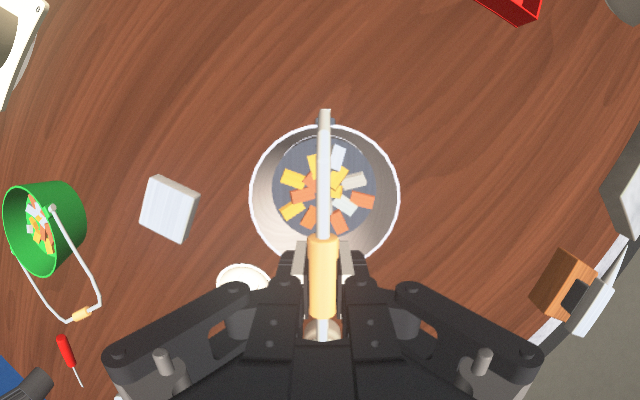

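The bail is now upright: rim centre u≈324, ear 325, wire 323. The pail is still on the bench and mostly carried. Lifting gently.

Emit:
move_arm --series '[[[0, 0, 0.3, 0, 0, 0, 0], [0, 0, 0.4, 0, 0, 0, 0], [0, 0, 0.7, 0, 0, 0, 0], [0, 0, 1.0, 0, 0, 0, 0], [0, 0, 1.2, 0, 0, 0, 0]]]'

```text
clock: 8.85
eef_pos: [0.567, 0.1528, 0.2189]
tool_rot: [0.411, 0.912, -0.0, -0.004]
ft_force: [-0.1, -0.7, -3.8]
grip_width: 0.0124
```

Emit:
move_arm --series '[[[0, 0, 1.4, 0, 0, 0, 0], [0, 0, 1.5, 0, 0, 0, 0], [0, 0, 1.5, 0, 0, 0, 0], [0, 0, 1.2, 0, 0, 0, 0], [0, 0, 1.0, 0, 0, 0, 0]]]'

```text
clock: 9.35
eef_pos: [0.5679, 0.1534, 0.2928]
tool_rot: [0.411, 0.912, 0.001, -0.002]
ft_force: [-0.3, 0.4, -3.9]
grip_width: 0.0122
```

```bash
python3 st.py; python3 rim.py w7.png
```

```text
t 9.35 tcp [0.5679 0.1534 0.2928] jaw yaw 41.52 zax [-0.003  0.004 -1.   ] F [-0.35  0.41 -3.89] T [ 0.02  0.   -0.04] w 0.0122 j [0.26 0.41 0.4  1.56 0.01 1.11]
[ 0.2890177  -0.54690507 -1.53834017]
```

View pics/w7.png

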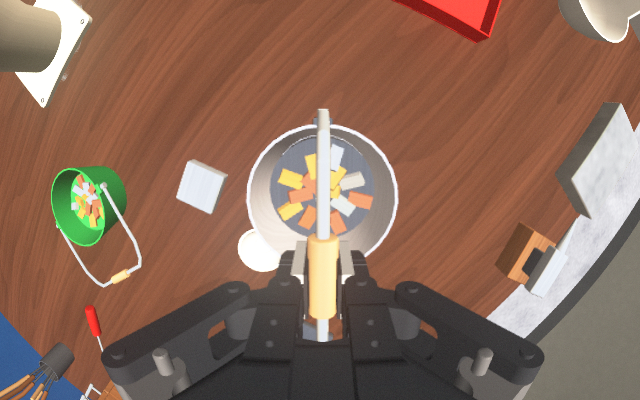

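Emit:
move_arm --series '[[[-0.1, -0.5, 0.1, 0, 0, -1.0, 0], [-0.2, -0.9, 0, 0, 0, -1.5, 0], [-0.3, -1.3, 0, 0, 0, -1.5, 0], [-0.35, -1.7, 0, 0, 0, -1.6, 0], [-0.4, -2.0, 0, 0, 0, -1.6, 0]]]'

```text
clock: 9.9
eef_pos: [0.5536, 0.0868, 0.2946]
tool_rot: [0.47, 0.883, 0.002, -0.002]
ft_force: [1.8, -0.3, -3.7]
grip_width: 0.0119
```

Emit:
move_arm --series '[[[-0.45, -2.2, 0, 0, 0, -1.7, 0], [-0.45, -2.2, 0, 0, 0, -1.7, 0], [-0.45, -2.2, 0, 0, 0, -1.7, 0], [-0.45, -2.2, 0, 0, 0, -1.7, 0], [-0.45, -2.2, 0, 0, 0, -1.7, 0]]]'

```text
clock: 10.4
eef_pos: [0.5249, -0.0346, 0.2918]
tool_rot: [0.542, 0.841, -0.001, -0.004]
ft_force: [0.8, -0.2, -3.3]
grip_width: 0.0119
```

```bash
python3 st.py
```

```text
t 10.4 tcp [ 0.5249 -0.0346  0.2918] jaw yaw 24.41 zax [-0.007  0.003 -1.   ] F [ 0.77 -0.19 -3.3 ] T [ 0.04 -0.02 -0.03] w 0.0119 j [-0.07  0.28  0.22  1.51  0.    1.08]
```

Emit:
move_arm --series '[[[-0.35, -2.2, 0.1, 0, -0.3, -1.7, 0], [-0.35, -2.1, 0, 0, 0, -1.7, 0], [-0.3, -2.0, 0, 0, 0, -1.6, 0], [-0.25, -1.8, 0, 0, 0, -1.6, 0], [-0.2, -1.6, 0, 0, 0, -1.6, 0]]]'

```text
clock: 10.9
eef_pos: [0.5025, -0.1433, 0.2908]
tool_rot: [0.609, 0.793, -0.001, -0.003]
ft_force: [-0.0, -0.7, -3.6]
grip_width: 0.0124
```

Emit:
move_arm --series '[[[-0.2, -1.4, 0.1, 0, 0, -1.6, 0], [-0.2, -1.1, 0, 0, 0, -1.5, 0], [-0.1, -0.8, 0, 0, 0, -1.2, 0], [0, -0.5, 0, 0, 0, -0.8, 0], [0, -0.2, 0, 0, 0, -0.3, 0]]]'

```text
clock: 11.4
eef_pos: [0.492, -0.1907, 0.2902]
tool_rot: [0.652, 0.758, -0.003, -0.005]
ft_force: [0.4, 0.4, -4.6]
grip_width: 0.012
```

```bash
python3 st.py
python3 - <<'E'
from h import *
shot("side","s3.png"); shot("wrist","w8.png")
p=cv2.imread("pics/s3.png")[60:240,200:380]; cv2.imwrite("pics/s3z.png",cv2.resize(p,None,fx=3.3,fy=3.3,interpolation=cv2.INTER_CUBIC))
E
python3 st.py
```

```text
t 11.4 tcp [ 0.492  -0.1907  0.2902] jaw yaw 8.59 zax [-0.011  0.002 -1.   ] F [ 0.41  0.43 -4.63] T [-0.05 -0.04 -0.  ] w 0.012 j [-0.37  0.29  0.22  1.52 -0.    1.05]
t 11.5 tcp [ 0.4923 -0.1902  0.2903] jaw yaw 8.66 zax [-0.011  0.003 -1.   ] F [ 0.63  1.04 -3.79] T [ 0.01 -0.1  -0.01] w 0.0123 j [-0.37  0.29  0.22  1.52 -0.    1.05]
```

View pics/s3z.png

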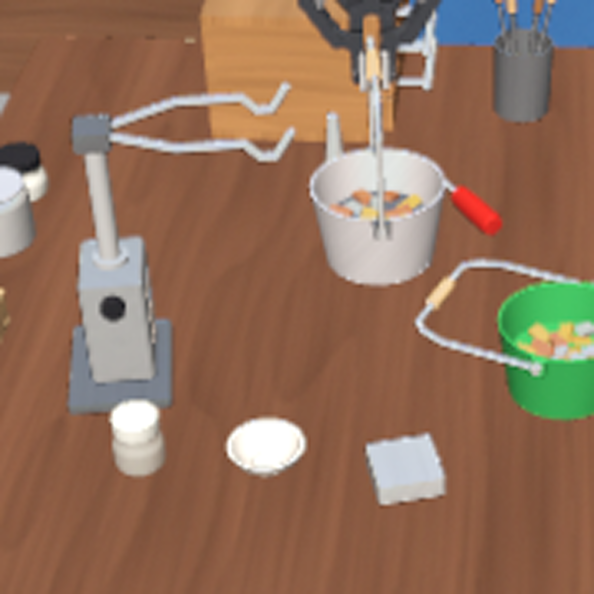

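View pics/w8.png

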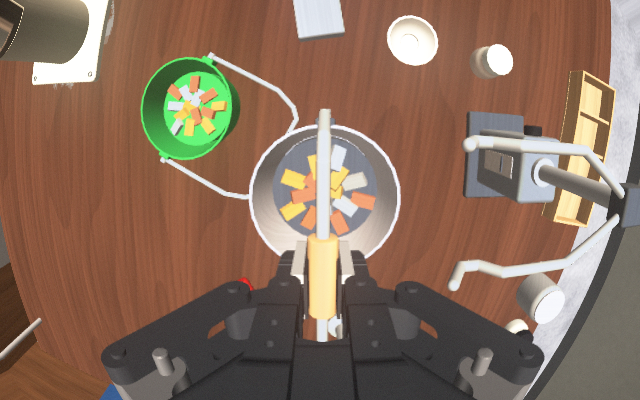

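The pail hangs level and centred, and both hook tips are visible at (470,145) and (455,285). I'll refine the hook position with the wrist depth.

Run:
```python
from h import *
z=np.load("last_wrist.npz"); d=z["d"]; i,f=info("wrist")
v,u=np.mgrid[0:400,0:640]; ax=u-i["cx"]; ay=v-i["cy"]; r=np.hypot(ax,ay)+1e-9; t=r/f
C=np.stack([ax/r*np.tan(t)*d,ay/r*np.tan(t)*d,d],-1)
T=np.array(i["tool_from_camera"]); M=R.from_quat(z["rot"]).as_matrix()
W=(C@T[:3,:3].T+T[:3,3])@M.T+z["pos"]
a=np.radians(10.7); ex=np.array([np.cos(a),np.sin(a)]); ey=np.array([-ex[1],ex[0]])
S=np.array([.588,-.157]); 
m=(d>0)&(W[...,2]>.235)&(W[...,2]<.30)&(W[...,0]>.53)&(W[...,0]<.70)&(u>430)
Q=W[m]; x=(Q[:,:2]-S)@ex; y=(Q[:,:2]-S)@ey; print(len(Q))
for s in (y>0,y<0):
  for b in np.arange(-.032,.05,.004):
    k=s&(x>=b)&(x<b+.004)
    if k.sum(): print("x %.3f y %.4f zmed %.4f zmax %.4f n%d"%(b+.002,np.median(y[k]),np.median(Q[k,2]),Q[k,2].max(),k.sum()))
o=bot.get_obs(); g=o["eef_pos"]-.0187*R.from_quat(o["tool_rot"]).as_matrix()[:,2]
print("roll in stand frame",(g[:2]-S)@ex,(g[:2]-S)@ey,g[2])
```

```text
3887
x -0.026 y 0.0399 zmed 0.2825 zmax 0.2852 n46
x -0.022 y 0.0399 zmed 0.2841 zmax 0.2863 n105
x -0.018 y 0.0408 zmed 0.2821 zmax 0.2850 n35
x -0.014 y 0.0420 zmed 0.2757 zmax 0.2795 n15
x -0.010 y 0.0419 zmed 0.2684 zmax 0.2720 n17
x -0.006 y 0.0407 zmed 0.2626 zmax 0.2668 n35
x -0.002 y 0.0396 zmed 0.2622 zmax 0.2638 n73
x 0.002 y 0.0397 zmed 0.2623 zmax 0.2643 n68
x 0.006 y 0.0397 zmed 0.2633 zmax 0.2670 n102
x 0.010 y 0.0396 zmed 0.2674 zmax 0.2721 n105
x 0.014 y 0.0396 zmed 0.2714 zmax 0.2765 n120
x 0.018 y 0.0395 zmed 0.2756 zmax 0.2786 n96
x 0.022 y 0.0397 zmed 0.2763 zmax 0.2779 n66
x 0.026 y 0.0393 zmed 0.2763 zmax 0.2777 n66
x 0.030 y 0.0393 zmed 0.2762 zmax 0.2784 n58
x 0.034 y 0.0400 zmed 0.2761 zmax 0.2786 n61
x 0.038 y 0.0397 zmed 0.2762 zmax 0.2783 n64
x 0.042 y 0.0395 zmed 0.2762 zmax 0.2780 n53
x 0.046 y 0.0393 zmed 0.2763 zmax 0.2778 n46
x 0.050 y 0.0393 zmed 0.2764 zmax 0.2787 n58
x -0.026 y -0.0434 zmed 0.2823 zmax 0.2857 n36
x -0.022 y -0.0417 zmed 0.2832 zmax 0.2858 n103
x -0.018 y -0.0414 zmed 0.2768 zmax 0.2848 n75
x -0.014 y -0.0410 zmed 0.2702 zmax 0.2777 n62
x -0.010 y -0.0413 zmed 0.2640 zmax 0.2717 n52
x -0.006 y -0.0414 zmed 0.2619 zmax 0.2651 n46
x -0.002 y -0.0426 zmed 0.2624 zmax 0.2637 n59
x 0.002 y -0.0425 zmed 0.2621 zmax 0.2640 n58
x 0.006 y -0.0433 zmed 0.2634 zmax 0.2676 n84
x 0.010 y -0.0427 zmed 0.2674 zmax 0.2717 n93
x 0.014 y -0.0429 zmed 0.2717 zmax 0.2765 n98
x 0.018 y -0.0427 zmed 0.2755 zmax 0.2778 n73
x 0.022 y -0.0429 zmed 0.2758 zmax 0.2779 n59
x 0.026 y -0.0429 zmed 0.2761 zmax 0.2779 n57
x 0.030 y -0.0423 zmed 0.2763 zmax 0.2783 n50
x 0.034 y -0.0425 zmed 0.2763 zmax 0.2781 n46
x 0.038 y -0.0426 zmed 0.2760 zmax 0.2782 n50
x 0.042 y -0.0433 zmed 0.2762 zmax 0.2779 n45
x 0.046 y -0.0431 zmed 0.2758 zmax 0.2781 n49
x 0.050 y -0.0426 zmed 0.2761 zmax 0.2778 n50
roll in stand frame -0.10004736185836942 -0.014961833533502887 0.3089756317308353
```

The wrist depth confirms the seat to about 1.5 mm: seat top z about 0.263, tips about 0.286. Aligning, then moving in over the tips.

Emit:
move_arm --series '[[[0.2, 0.3, 0, 0, -0.5, 0.5, 0], [0.4, 0.4, 0, 0, 0, 0.6, 0], [0.4, 0.4, 0, 0, 0, 0.5, 0], [0.4, 0.4, 0, 0, 0, 0.4, 0], [0.3, 0.2, 0, 0, 0, 0, 0]]]'

```text
clock: 12.0
eef_pos: [0.5111, -0.1694, 0.2904]
tool_rot: [0.636, 0.772, 0.001, -0.002]
ft_force: [-0.4, 0.4, -3.1]
grip_width: 0.012
```

```bash
cat > sf.py <<'E'
from h import *
a=np.radians(10.7); ex=np.array([np.cos(a),np.sin(a)]); ey=np.array([-ex[1],ex[0]]); S=np.array([.5883,-.1585])
o=bot.get_obs(); M=R.from_quat(o["tool_rot"]).as_matrix(); g=o["eef_pos"]-.0187*M[:,2]
dx,dy=(g[:2]-S)@ex,(g[:2]-S)@ey
print("t",round(o["clock"],2),"stand x %.4f y %.4f z %.4f"%(dx,dy,g[2]),"togo world cm",np.round(-(dx*ex+dy*ey)*100,2),"yaw",round(np.degrees(np.arctan2(M[1,1],M[0,1])),2),"zax",np.round(M[:,2],3),"F",np.round(o["ft_force"],2),"T",np.round(o["ft_torque"],2),"w",round(o["grip_width"],4))
E
python3 sf.py
```

```text
t 12.0 stand x -0.0778 y 0.0035 z 0.3091 togo world cm [7.71 1.1 ] yaw 11.05 zax [-0.001  0.004 -1.   ] F [-0.38  0.43 -3.11] T [-0.   -0.03  0.02] w 0.012
```

Emit:
move_arm --series '[[[0.5, 0.07, 0, 0, 0, 0, 0], [0.8, 0.11, 0, 0, 0, 0, 0], [1.0, 0.14, 0, 0, 0, 0, 0], [1.1, 0.16, 0, 0, 0, 0, 0], [1.0, 0.14, 0, 0, 0, 0, 0]]]'

```text
clock: 12.5
eef_pos: [0.5588, -0.1623, 0.2904]
tool_rot: [0.635, 0.772, 0.001, -0.001]
ft_force: [0.3, -0.2, -3.0]
grip_width: 0.0122
```

Emit:
move_arm --series '[[[0.9, 0.13, 0, 0, 0, 0, 0], [0.8, 0.11, 0, 0, 0, 0, 0], [0.6, 0.1, 0, 0, 0, 0, 0], [0.4, 0.06, 0, 0, 0, 0, 0], [0.2, 0.03, 0, 0, 0, 0, 0]]]'

```text
clock: 13.0
eef_pos: [0.5925, -0.1577, 0.2885]
tool_rot: [0.635, 0.772, 0.001, -0.002]
ft_force: [0.5, 0.9, -4.0]
grip_width: 0.0122
```

```bash
python3 sf.py
python3 - <<'E'
from h import *
shot("wrist","w9.png"); shot("side","s4.png")
p=cv2.imread("pics/s4.png")[60:200,200:340]; cv2.imwrite("pics/s4z.png",cv2.resize(p,None,fx=4.2,fy=4.2,interpolation=cv2.INTER_CUBIC))
E
python3 sf.py
```

```text
t 13.0 stand x 0.0043 y -0.0001 z 0.3072 togo world cm [-0.43 -0.07] yaw 11.1 zax [-0.002  0.004 -1.   ] F [ 0.55  0.88 -4.02] T [-0.01 -0.06  0.02] w 0.0122
t 13.1 stand x 0.0041 y -0.0000 z 0.3073 togo world cm [-0.4  -0.08] yaw 11.11 zax [-0.002  0.004 -1.   ] F [-0.13 -0.09 -4.56] T [0.03 0.01 0.01] w 0.0122
```

View pics/s4z.png

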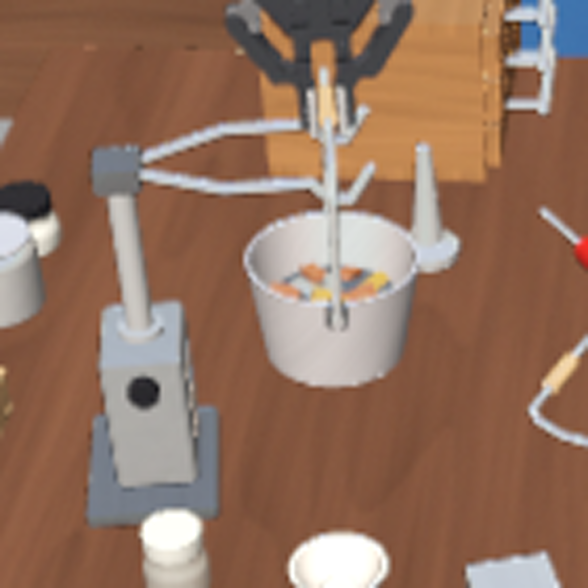

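View pics/w9.png

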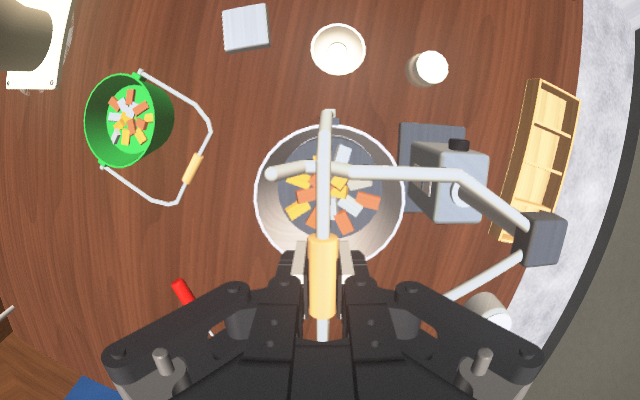

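The wire is above the dips and behind the tips. Correcting x by -4 mm and lowering.

Emit:
move_arm --series '[[[-0.2, -0.04, -0.4, 0, 0, -0.3, 0], [-0.15, -0.03, -0.6, 0, 0, 0, 0], [0, 0, -0.7, 0, 0, 0, 0], [0, 0, -0.6, 0, 0, 0, 0], [0, 0, -0.4, 0, 0, 0, 0]]]'

```text
clock: 13.6
eef_pos: [0.587, -0.1589, 0.2602]
tool_rot: [0.638, 0.77, 0.001, -0.002]
ft_force: [-0.2, 0.4, -3.5]
grip_width: 0.0123
```

```bash
python3 sf.py
```

```text
t 13.6 stand x -0.0013 y -0.0002 z 0.2789 togo world cm [0.12 0.04] yaw 10.72 zax [-0.002  0.003 -1.   ] F [-0.23  0.42 -3.51] T [-0.01 -0.01  0.01] w 0.0123
```

Emit:
move_arm --series '[[[0.1, 0.03, -0.2, 0, 0, 0, 0], [0, 0, -0.2, 0, 0, 0, 0], [0, 0, -0.2, 0, 0, 0, 0], [0, 0, -0.2, 0, 0, 0, 0], [0, 0, -0.1, 0, 0, 0, 0]]]'

```text
clock: 14.1
eef_pos: [0.588, -0.1585, 0.2498]
tool_rot: [0.638, 0.77, 0.001, -0.002]
ft_force: [-1.4, -0.1, -3.0]
grip_width: 0.0123
```

```bash
python3 sf.py
```

```text
t 14.1 stand x -0.0003 y 0.0000 z 0.2685 togo world cm [0.03 0.  ] yaw 10.71 zax [-0.003  0.004 -1.   ] F [-1.43 -0.13 -3.05] T [-0.01  0.01 -0.04] w 0.0123
```

Emit:
move_arm --series '[[[0, 0, -0.1, 0, 0, 0, 0], [0, 0, -0.1, 0, 0, 0, 0], [0, 0, -0.1, 0, 0, 0, 0], [0, 0, 0, 0, 0, 0, 0], [0, 0, 0, 0, 0, 0, 0]]]'

```text
clock: 14.6
eef_pos: [0.5881, -0.1584, 0.2467]
tool_rot: [0.638, 0.77, 0.001, -0.002]
ft_force: [0.2, 0.1, -3.0]
grip_width: 0.0123
```

```bash
python3 sf.py
```

```text
t 14.6 stand x -0.0001 y 0.0000 z 0.2654 togo world cm [0.01 0.  ] yaw 10.72 zax [-0.002  0.003 -1.   ] F [ 0.23  0.13 -3.02] T [0.03 0.02 0.02] w 0.0123
```

Emit:
move_arm --series '[[[0, 0, -0.1, 0, 0, 0, 0], [0, 0, -0.1, 0, 0, 0, 0], [0, 0, 0, 0, 0, 0, 0], [0, 0, 0, 0, 0, 0, 0], [0, 0, 0, 0, 0, 0, 0]]]'

```text
clock: 15.1
eef_pos: [0.5883, -0.1585, 0.2449]
tool_rot: [0.638, 0.77, 0.001, -0.002]
ft_force: [0.7, -0.1, -3.3]
grip_width: 0.0118
```

```bash
python3 sf.py
```

```text
t 15.1 stand x -0.0000 y -0.0001 z 0.2636 togo world cm [-0.    0.01] yaw 10.72 zax [-0.001  0.003 -1.   ] F [ 0.72 -0.06 -3.29] T [0.   0.05 0.04] w 0.0118
```

Emit:
move_arm --series '[[[0, 0, -0.1, 0, 0, 0, 0], [0, 0, -0.1, 0, 0, 0, 0], [0, 0, 0, 0, 0, 0, 0], [0, 0, 0, 0, 0, 0, 0], [0, 0, 0, 0, 0, 0, 0]]]'

```text
clock: 15.6
eef_pos: [0.5884, -0.1586, 0.2437]
tool_rot: [0.638, 0.77, 0.001, -0.001]
ft_force: [-0.7, 0.2, -2.2]
grip_width: 0.0123
```

```bash
python3 sf.py
python3 - <<'E'
from h import *
shot("side","s5.png")
p=cv2.imread("pics/s5.png")[60:200,200:340]; cv2.imwrite("pics/s5z.png",cv2.resize(p,None,fx=4.2,fy=4.2,interpolation=cv2.INTER_CUBIC))
E
python3 sf.py
```

```text
t 15.6 stand x 0.0001 y -0.0001 z 0.2624 togo world cm [-0.01  0.01] yaw 10.72 zax [-0.     0.003 -1.   ] F [-0.71  0.17 -2.24] T [ 0.03  0.1  -0.  ] w 0.0123
t 15.65 stand x 0.0001 y -0.0001 z 0.2625 togo world cm [-0.01  0.01] yaw 10.72 zax [-0.     0.003 -1.   ] F [ 0.04  0.63 -1.89] T [ 0.05  0.11 -0.01] w 0.012
```

View pics/s5z.png

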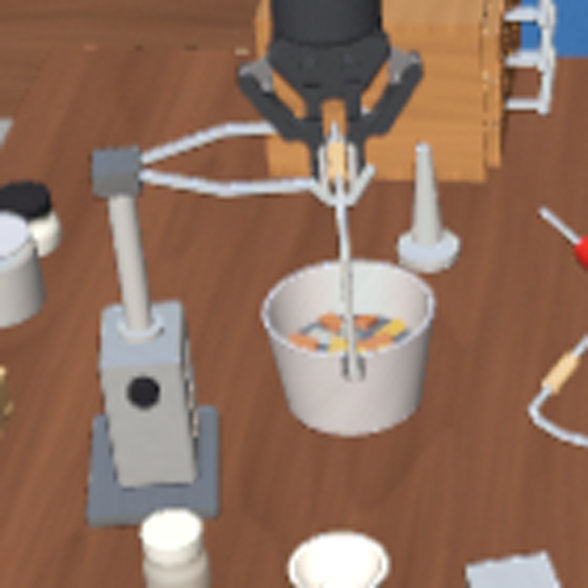

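The wire is seated and load is transferring: Fz has gone from about -3.7 to -2 N. Continuing to ease down.

Emit:
move_arm --series '[[[0, 0, -0.1, 0, 0, 0, 0], [0, 0, -0.1, 0, 0, 0, 0], [0, 0, 0, 0, 0, 0, 0], [0, 0, 0, 0, 0, 0, 0], [0, 0, 0, 0, 0, 0, 0]]]'

```text
clock: 16.15
eef_pos: [0.5885, -0.1586, 0.2425]
tool_rot: [0.638, 0.77, 0.001, -0.0]
ft_force: [-1.0, 1.2, -0.0]
grip_width: 0.0119
```

```bash
python3 sf.py
```

```text
t 16.15 stand x 0.0001 y -0.0002 z 0.2612 togo world cm [-0.02  0.01] yaw 10.72 zax [ 0.001  0.003 -1.   ] F [-1.04  1.21 -0.02] T [0.13 0.17 0.01] w 0.0119
```

Emit:
move_arm --series '[[[0, 0, 0, 0, 0, 0, 0], [0, 0, 0, 0, 0, 0, 0], [0, 0, 0, 0, 0, 0, 0], [0, 0, 0, 0, 0, 0, 0], [0, 0, 0, 0, 0, 0, 0]]]'

```text
clock: 16.65
eef_pos: [0.5885, -0.1586, 0.2425]
tool_rot: [0.638, 0.77, 0.001, -0.0]
ft_force: [-1.1, 0.7, -0.5]
grip_width: 0.0119
```

```bash
python3 sf.py
```

```text
t 16.65 stand x 0.0001 y -0.0001 z 0.2612 togo world cm [-0.01  0.01] yaw 10.72 zax [ 0.001  0.003 -1.   ] F [-1.09  0.74 -0.45] T [0.12 0.19 0.04] w 0.0119
```

```bash
python3 - <<'E'
from h import *
F=[]
for k in range(8):
    bot.camera("wrist"); o=bot.get_obs(); F.append(np.r_[o["ft_force"],o["ft_torque"]])
print(np.mean(F,0),np.std(F,0))
shot("wrist","w10.png")
E
python3 sf.py
```

```text
[-0.91005221  0.16950087 -0.84963624  0.0551987   0.16706596  0.00571252] [0.44467796 0.28149855 0.39267021 0.02855483 0.03135442 0.03007499]
t 17.1 stand x 0.0001 y -0.0001 z 0.2613 togo world cm [-0.01  0.01] yaw 10.72 zax [ 0.001  0.003 -1.   ] F [-1.56 -0.03 -0.73] T [ 0.03  0.17 -0.  ] w 0.0119
```

View pics/w10.png

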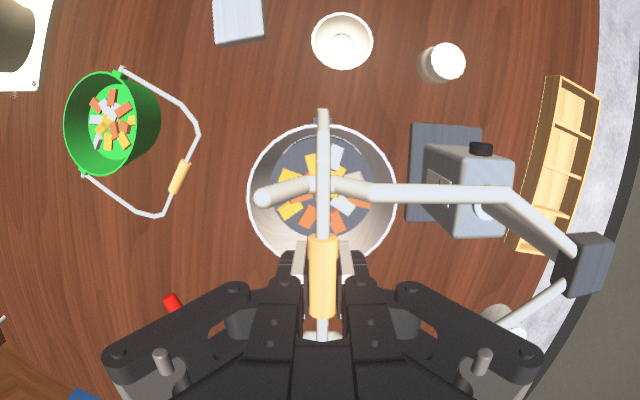

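Emit:
move_arm --series '[[[-0.1, -0.02, -0.08, 0, 0, 0, 0], [0, 0, 0, 0, 0, 0, 0], [0, 0, 0, 0, 0, 0, 0], [0, 0, 0, 0, 0, 0, 0], [0, 0, 0, 0, 0, 0, 0]]]'

```text
clock: 17.6
eef_pos: [0.5881, -0.1587, 0.2423]
tool_rot: [0.638, 0.77, 0.002, 0.0]
ft_force: [-0.2, 0.6, -0.3]
grip_width: 0.012
```

```bash
python3 - <<'E'
from h import *
F=[]
for k in range(8):
    bot.camera("wrist"); o=bot.get_obs(); F.append(np.r_[o["ft_force"],o["ft_torque"]])
print(np.mean(F,0),np.std(F,0))
E
python3 sf.py
```

```text
[-0.58859175  0.02683161 -0.61601221  0.07306328  0.03933512 -0.00080312] [0.6408463  0.4201539  0.49026236 0.03645661 0.02939207 0.03694332]
t 18.0 stand x -0.0003 y -0.0002 z 0.2609 togo world cm [0.03 0.03] yaw 10.73 zax [ 0.003  0.003 -1.   ] F [-0.34 -0.81 -0.3 ] T [0.05 0.04 0.  ] w 0.0121
```

Emit:
move_arm --series '[[[0, 0, -0.1, 0, -0.2, 0, 0], [0, 0, 0, 0, 0, 0, 0], [0, 0, 0, 0, 0, 0, 0], [0, 0, 0, 0, 0, 0, 0], [0, 0, 0, 0, 0, 0, 0]]]'

```text
clock: 18.5
eef_pos: [0.5882, -0.1588, 0.2417]
tool_rot: [0.638, 0.77, 0.003, 0.002]
ft_force: [-0.2, 0.4, -0.2]
grip_width: 0.0118
```

```bash
python3 - <<'E'
from h import *
F=[]
for k in range(8):
    bot.camera("wrist"); o=bot.get_obs(); F.append(np.r_[o["ft_force"],o["ft_torque"]])
print(np.mean(F,0),np.std(F,0))
shot("side","s6.png")
p=cv2.imread("pics/s6.png")[60:200,200:340]; cv2.imwrite("pics/s6z.png",cv2.resize(p,None,fx=4.2,fy=4.2,interpolation=cv2.INTER_CUBIC))
E
python3 sf.py
```

```text
[-0.5296351   0.42635408 -0.11214585  0.09203764  0.09351918 -0.00530789] [0.5522766  0.40993223 0.35075406 0.015196   0.02835025 0.02336998]
t 18.95 stand x -0.0003 y -0.0003 z 0.2604 togo world cm [0.02 0.03] yaw 10.73 zax [ 0.008  0.002 -1.   ] F [ 0.02 -0.21 -1.09] T [ 0.06  0.14 -0.03] w 0.0124
```

View pics/s6z.png

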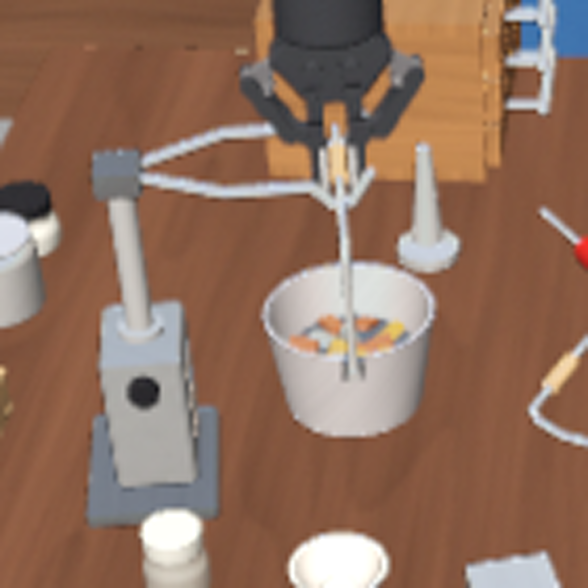

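Fz is -0.1 ± 0.15 N, so the hooks now carry all of the weight. Releasing slowly.

Emit:
move_arm --series '[[[0, 0, 0, 0, 0, 0, 0.16], [0, 0, 0, 0, 0, 0, 0.18], [0, 0, 0, 0, 0, 0, 0.22], [0, 0, 0, 0, 0, 0, 0.3], [0, 0, 0, 0, 0, 0, 0.4]]]'

```text
clock: 19.45
eef_pos: [0.5888, -0.1591, 0.2419]
tool_rot: [0.638, 0.77, 0.003, 0.003]
ft_force: [0.3, -0.1, -0.4]
grip_width: 0.0342
```

```bash
python3 sf.py; python3 rim.py w11.png
```

```text
t 19.45 stand x 0.0002 y -0.0007 z 0.2606 togo world cm [-0.03  0.07] yaw 10.72 zax [ 0.009  0.002 -1.   ] F [ 0.27 -0.1  -0.39] T [ 0.01  0.03 -0.01] w 0.0342
[-0.02790014  0.67846184 -0.68381508]
```

View pics/w11.png

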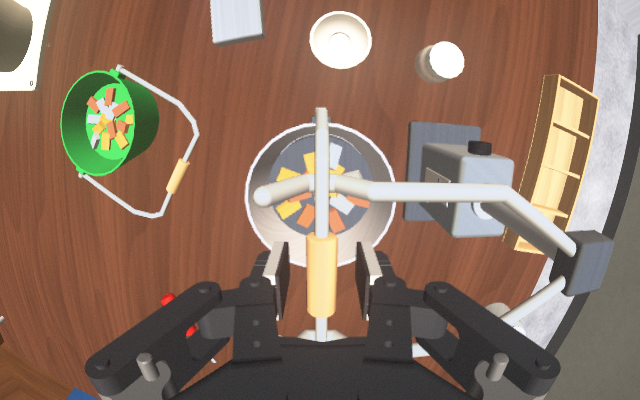

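Released cleanly, with the roll centred between the pads. Withdrawing straight up.

Emit:
move_arm --series '[[[0, 0, 0, 0, 0, 0, 0.55], [0, 0, 0.3, 0, 0, 0, 0.55], [0, 0, 0.6, 0, 0, 0, 0.55], [0, 0, 1.0, 0, 0, 0, 0.55], [0, 0, 1.2, 0, 0, 0, 0.55]]]'

```text
clock: 20.0
eef_pos: [0.5878, -0.1589, 0.2734]
tool_rot: [0.638, 0.77, 0.003, 0.001]
ft_force: [-0.3, -0.5, 0.4]
grip_width: 0.0471
```

Emit:
move_arm --series '[[[0, 0, 1.5, 0, 0, 0, 0.55], [0, 0, 1.8, 0, 0, 0, 0.55], [0, 0, 1.8, 0, 0, 0, 0.55], [0, 0, 1.5, 0, 0, 0, 0.55], [0, 0, 0.5, 0, 0, 0, 0.55]]]'

```text
clock: 20.5
eef_pos: [0.5883, -0.159, 0.3532]
tool_rot: [0.638, 0.77, 0.004, 0.005]
ft_force: [0.5, -0.1, 0.1]
grip_width: 0.0469
```

Emit:
move_arm --series '[[[-1, 0, 0.5, 0, 0, 0, 0.55], [-2, 0, 0.5, 0, 0, 0, 0.55], [-2, 0, 0.5, 0, 0, 0, 0.55], [-1, 0, 0, 0, 0, 0, 0.55], [0, 0, 0, 0, 0, 0, 0.55]]]'

```text
clock: 21.0
eef_pos: [0.5239, -0.1588, 0.3691]
tool_rot: [0.638, 0.77, 0.004, 0.004]
ft_force: [-0.1, -0.1, 0.3]
grip_width: 0.0469
```

```bash
python3 st.py
python3 - <<'E'
from h import *
p1,_=bot.camera("side"); shot("wrist","w12.png")
for k in range(4): bot.camera("top")
shot("side","s7.png")
p=cv2.imread("pics/s7.png"); print("diff",np.abs(p[:,:,::-1].astype(int)-p1)[130:200,230:320].mean())
cv2.imwrite("pics/s7z.png",cv2.resize(p[60:250,190:350],None,fx=3.15,fy=3.15,interpolation=cv2.INTER_CUBIC))
E
python3 st.py
```

```text
t 21.0 tcp [ 0.5239 -0.1588  0.3691] jaw yaw 10.73 zax [ 0.012  0.    -1.   ] F [-0.09 -0.08  0.27] T [-0.    0.04  0.02] w 0.0469 j [-0.3   0.32  0.47  1.71  0.    1.09]
diff 0.42238095238095236
t 21.35 tcp [ 0.5261 -0.1587  0.3679] jaw yaw 10.79 zax [ 0.011  0.001 -1.   ] F [-0.72 -0.98 -0.37] T [-0.    0.02 -0.02] w 0.0469 j [-0.3   0.33  0.48  1.71  0.    1.09]
```

View pics/s7z.png

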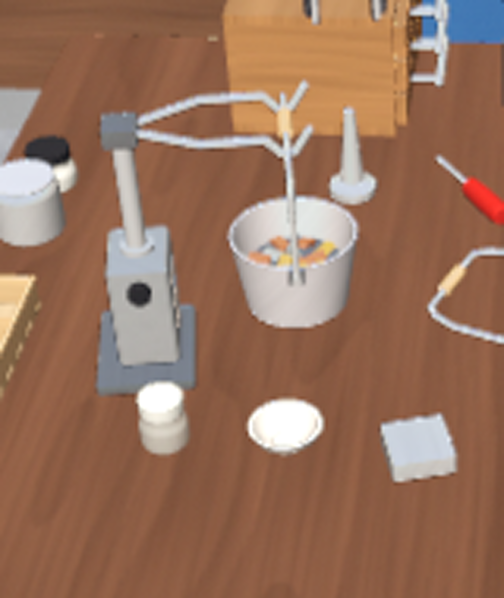

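View pics/w12.png

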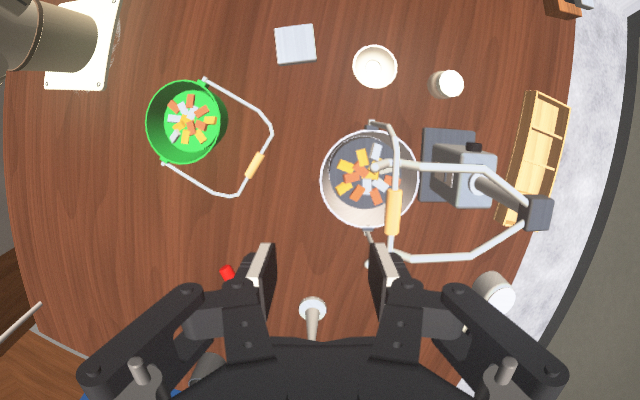

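The pail hangs in both hooks, still and level, with the gripper clear. I'll let it settle briefly, then hand in.

Emit:
move_arm --series '[[[0, 0, 0, 0, 0, 0, 0.55], [0, 0, 0, 0, 0, 0, 0.55], [0, 0, 0, 0, 0, 0, 0.55], [0, 0, 0, 0, 0, 0, 0.55], [0, 0, 0, 0, 0, 0, 0.55]]]'

```text
clock: 21.85
eef_pos: [0.527, -0.1586, 0.3666]
tool_rot: [0.637, 0.771, 0.003, 0.003]
ft_force: [-0.6, 0.3, 0.4]
grip_width: 0.047
```

Emit:
move_arm --series '[[[0, 0, 0, 0, 0, 0, 0.55], [0, 0, 0, 0, 0, 0, 0.55], [0, 0, 0, 0, 0, 0, 0.55], [0, 0, 0, 0, 0, 0, 0.55], [0, 0, 0, 0, 0, 0, 0.55]]]'

```text
clock: 22.35
eef_pos: [0.527, -0.1586, 0.3667]
tool_rot: [0.637, 0.771, 0.003, 0.003]
ft_force: [-0.1, 0.3, -0.4]
grip_width: 0.0468
```

Run:
```python
from h import *
a=cv2.imread("pics/s7.png").astype(int); p,_=shot("side","s8.png")
print("diff",np.abs(p[:,:,::-1]-a)[130:200,230:320].mean())
print(bot.job_done())
```

```text
diff 0.4112169312169312
the job is handed in; nothing more can be done
None
```

The metal pail now hangs by its bail in both hooks of the weighing stand, level and at rest. I handed the job in at about 22.4 s on the robot's clock.

I swung the bail upright with the pail on the bench and carried it over the hook tips. I then lowered it until the wrist force read −0.1 N on average, against about −3.7 N while carrying, so the hooks held all the weight. Only then did I open the gripper and back away.

- **Last checks:** the side and wrist pictures show the wire in both dips and the gripper well clear. Two side pictures a second apart are practically identical, and the nearby bystanders look untouched. The tray and hammer I last saw in place before the carry.
- **What went less well:** the pail slid about 13 mm on the bench during the swing, so the bail ended about 6° past upright. I moved it back until it looked upright before lifting.
- **At release:** sideways forces of up to about 0.5 N remained on the wrist, within the sensor noise.

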